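Shut and lock the backup power box

TASK

The cover of the sloping backup power box has been left open. Press the cover fully shut, then put the flat blade of the flat key in the slot of the cover's round lock and turn it clockwise until it stops, with the cover staying shut. Then hang the flat key upright on the wooden rack again, its blade between the two battens and its collar resting on them; leave the pin key hanging and do not knock over or shove the other things on the counter.

Things in the scene. Friction and masses are not known exactly. Their poses are not given: they have to be found in the camera images.
- box: Fixed white metal box, 240 mm wide, 200 up the slope, 60 deep, on a steel stand that tilts its open face 32 degrees: the face rises towards the box's +x (away from the robot). Origin on the counter under the middle of the box; z up, x horizontal. The cover's hinge line runs along the box's y at x +53, z +164 mm.
- flap (a joint): Hinge of the grey cover plate (240 mm wide, 200 long, 6 thick) along its upper far edge; rad, 0 = fully shut (on a stop), grows as the near edge rises, at most 1.1. Stiff (0.7 N m friction): stays where it is left; about 2 to 5 N at its near edge closes it. Hinge line in the plate's underside.
- flap_press (a point): Point on the top face of the cover, midway across, 184 mm from the hinge line and 16 mm from the near free edge: a clear place to press. Its axes are the cover's: z out of the top face, x towards the hinge, y along the hinge line.
- cam (a joint): Turn of the lock, rad: 0 = slot parallel to the cover's hinge line, grows clockwise seen from outside, stops at 1.571 (locked, slot pointing up the slope). At the start it is somewhere from 0 to 0.25. Friction about 0.08 N m; stays where it is left.
- slot_floor (a point): Centre of the slot's floor in the round steel lock: a boss 64 mm across, 18 mm proud of the cover, centred 125 mm from the hinge line. Slot open at both ends, 12 mm wide, 16 deep. Axes turn with the lock: z out of the cover along the lock's axis, y along the slot, x across. Cover shut: the axis leans 32 degrees from vertical towards the box's -x.
- rack: Fixed wooden rack: two level battens along its y, 260 mm long, each 18 mm wide and 20 mm thick, with a 16 mm gap between them, top at z 75 mm; an end post under each end (inside faces at y +-114 mm). Origin on the counter at the middle; z up. Two keys hang in the gap, one about 60 mm each side of the middle, in either order.
- key: The flat key, loose, about 0.15 kg. Origin: middle of the blade's lower edge, z up to the handle. z 0-50 mm: flat steel blade 6 thick (x), 48 wide (y); 50-58: collar 36 (x) by 60 (y), resting on the battens (origin then 25 mm high); 58-128: black rectangular handle 24 thick (x), 50 wide (y). Both sides alike. Hang it back anywhere free along the gap.
- blade_tip (a point): The same point as the flat key's origin: middle of the lower edge of its blade.
- pin_key: The other key, loose, not needed: round black handle 30 mm in diameter, round collar and a round pin instead of a blade; 128 mm tall, hangs on the same rack. Origin at the tip of the pin.
- mug: Bystander: red enamel mug, 80 mm diameter and 80 mm tall, on a wooden coaster 100 mm wide and 8 mm thick. Origin under its centre.
- sugar_jar: Bystander: glass sugar jar with a steel lid, 72 mm diameter, 115 mm tall. Origin under its centre.
- tea_tin: Bystander: plain metal tin, 72 mm diameter, 100 mm tall. Origin under its centre.
- bowl: Bystander: white bowl, 130 mm diameter, 55 mm tall. Origin under its centre.
- torch: Bystander: black torch standing on its head, 52 mm diameter at the foot, 130 mm tall. Origin under its centre.
- matchbox: Bystander: matchbox 55 by 36 by 16 mm lying flat. Origin under its centre.
Mind the look-alikes: they are no part of the job. What is shaped like the key but red or yellow is not meant.

How it is judged:
On the way, in this order (a step that is already met when the one before it is completed fails the run):
1. the cover is pressed shut while the lock is still unturned (value of joint flap below 0.05 rad and value of joint cam below 0.5 rad), for 0.2 s.
2. the flat key's blade is in the slot of the lock, cover shut (distance between blade_tip and slot_floor below 0.014 m and angle between the y axis of key and the y axis of slot_floor, either way round below 0.3 rad and value of joint flap below 0.05 rad and value of joint cam below 1 rad), for 0.1 s.
3. the lock has been turned to its stop with the blade in its slot, cover shut (value of joint cam above 1.45 rad and distance between blade_tip and slot_floor below 0.016 m and value of joint flap below 0.05 rad), for 0.1 s.
At the end, for the whole second after the job is handed in: Cover shut (within 0.05 rad); lock over 1.45 rad (stop 1.571); flat key at rest on the rack: blade within 10 mm of the gap middle, height within 6 mm of hanging, upright within 0.15 rad. Pin key still hanging, upright within 0.25 rad (value of joint flap below 0.05 rad and value of joint cam above 1.45 rad and x of key in the frame of rack between -0.01 and 0.01 m and y of key in the frame of rack between -0.11 and 0.11 m and z of key in the frame of rack between 0.019 and 0.031 m and angle between key's own z axis and vertical below 0.15 rad and linear speed of key below 0.02 m/s and z of pin_key in the frame of rack between 0.019 and 0.031 m and angle between pin_key's own z axis and vertical below 0.25 rad); the robot touches nothing.
It fails at once if a bystander is shoved more than 50 mm (distance of any of mug, sugar_jar, tea_tin, bowl, torch, matchbox from where it was at the start of the episode above 0.05 m).
It fails at once if a bystander is knocked over (angle between any of mug, sugar_jar, tea_tin, bowl, torch's own z axis and vertical above 0.6 rad).
It also fails if it takes over 72 s, if anything falls off the work surface, if the arm or the gripper's body presses on something with over 40 N, if the wrist force passes 120 N, or if a joint passes its speed limit or range.

ROBOT

A 7-joint arm with a two-finger parallel gripper is mounted at the origin on the work surface. World frame = base frame: x ahead of the robot, y to its left, z up, the work surface at z = 0. Lengths are in m, angles in rad, forces in N, time in s.
With the tool pointing down it reaches from about 0.425 to 1.025 m from the base axis. Payload 9.4 kg.
Tool frame: the origin (TCP) lies at the very end of the fingers, on their centre line; the grasp point (between the pads) lies 19 mm behind it (arm.grip_depth is the distance from the TCP to the grasp point, in m); z points along the fingers, y is the direction in which the jaws open and shut (so a half turn about z gives the same grasp; the last joint's range is limited). The gripper opens to 93 mm and grips with 3 to 60 N. Pads are 15 mm wide; open, the fingers measure 128 mm over their backs; the gripper's body (75 mm by 188 mm) begins 65 mm behind the grasp point.
Start: joints at [-0.077, 0.599, -0.003, 1.599, 0.002, 0.943, -0.08], TCP at [0.725, -0, 0.219] pointing down, gripper open.
Joint ranges: [-2.57, 2.57], [-0.35, 1.97], [-1.29, 1.29], [0.11, 2.56], [-1.05, 4.19], [0.11, 1.86], [-2.63, 2.63]. Speed limits (rad/s): [2.22, 2.22, 3.01, 3.01, 3.14, 3.14, 3.14].

INTERFACE

Orientations are given as a unit quaternion [x, y, z, w].
In Python, from workcell import get_state, viewer, arm, look_for gives the robot as it stands.
- The arm moves only by the tool carry_out, never from a script. Its argument "deltas" is a list of rows, each a list of 5 numbers: the opening, from 0 (shut) to 1 (fully open), then the shift along the tool's x, y, z in cm, then the turn about the tool's z in degrees. A call has 1 to 20 rows; each row shifts and turns the commanded pose from where the row before left it, along the tool's axes as they then stand; what a row does not reach is not made up. A row lasts 1/8 s, in which the tool goes at most 62.5 mm and 10.7 degrees, less where a joint would pass 70% of its speed; a pose out of reach is approached as far as the arm can. A call with a gripper value outside its range is refused whole. The fingers move at their own pace and stop on an object; the grip force is fixed at half the most. Time passes only in rows, so rows that do not move let the fingers close. It gives the time, the measured TCP pose, the force and the opening at its end, in the units of the state.
- get_state(): the state, without advancing time (a new reading comes with each control period).
- viewer.snapshot(name): name is "scene" or "side" or "wrist"; returns a dict with "frame" (420x560x3 uint8, blue, green, red), "camera_matrix" (3x3 intrinsics, pixels), "extrinsics" (4x4, takes a point from camera to world coordinates). Camera axes: x right, y down, z forward; pixel columns grow to the right and rows downward; lengths in m; the calibration is good to about 2 mm. The wrist camera is an equidistant fisheye: a pixel r from the principal point sees the ray r / f radians off the axis. A picture is of the moment at which its call begins. There is no depth.
- arm.close_job(): hands the job in, once; it reports no verdict.
Trained networks look in a picture, given as the dict that the camera call returned (one of the last four; its "shot" number tells which), for a name from the list of things; names that differ only in an ending like _2 or _b are one class to them, and where a whole thing is asked for, a point or a joint stands for the part that bears it (a point fixed in the world has none). Each returns a list of dicts, best first, with "conf" (0 to 1); they miss things now and then, are a little off and sometimes report something else, mostly with a low value. They report only what shows in the picture. A call takes as long as a camera call. They do not tell look-alikes from the thing itself.
- look_for(label, picture): "centre" ([row, column] in pixels, amid what is visible of it).
The state is a dict: "clock": time; "joints": joint angles; "joint_velocities": joint speeds; "tau": joint torques, N m; "position": TCP position; "tool_rot": TCP orientation; "wrist_force": force on the tool from outside, world axes, zero at the start; "torque": the same for the moment, N m; "width": finger opening in m.
Only numpy, scipy, OpenCV 4.12 (cv2) and the standard library are available. Lean on these libraries where they do the work, as an engineer would, in place of code of your own. Each camera call takes 0.05 s, during which the arm holds its last target.

## Working session

There is one attempt and no reset: what is moved stays moved. The work goes in short steps, Python scripts to look and compute and a tool call to move; the robot and the scene stay as the last step left them, time stands still between calls to the robot, and variables do not carry over. Pictures are saved under pics/ and viewed, and the job is handed in when it is done.

Besides the shell and the picture viewer there is one more tool, called after "Call:" as name(argument=value, ...) on one line, values as JSON. carry_out: Moves the arm, as the interface text tells. Its arguments: {"type":"object","properties":{"deltas":{"type":"array","items":{"type":"array","items":{"type":"number"}}}},"required":["deltas"]}

```bash
ls; mkdir -p pics
python3 - <<'E'
from workcell import get_state, viewer, arm, look_for
import cv2
s=get_state(); print({k:s[k] for k in s})
for n in ["scene","side","wrist"]:
    p=viewer.snapshot(n); cv2.imwrite(f"pics/{n}0.png",p["frame"]); print(n,p["camera_matrix"],p["extrinsics"])
    for l in ["box","flap","slot_floor","rack","key","pin_key","mug","sugar_jar","tea_tin","bowl","torch","matchbox"]:
        print(l,[(x["centre"],round(x["conf"],2)) for x in look_for(l,p)][:4])
E
```

```text
pics
{'clock': 0.0, 'joints': array([-0.07671721,  0.60011772, -0.00252614,  1.60012471,  0.00182195,
        0.94290579, -0.07979994]), 'joint_velocities': array([ 1.39688327e-03,  6.63672995e-05, -8.17743876e-04,  9.53948069e-04,
        1.00029341e-03,  4.59402850e-04,  8.44988244e-04]), 'tau': array([ 5.70884713e-04, -7.65060925e+01,  1.49801854e+00, -2.52344084e+01,
       -5.23842021e-02,  1.69115182e-02,  2.08527672e-04]), 'position': array([ 7.24510792e-01, -2.27720609e-05,  2.17767427e-01]), 'tool_rot': array([ 7.07080209e-01,  7.07132926e-01, -6.06208014e-04, -4.86062910e-04]), 'wrist_force': array([ 0.07024886, -0.71757378, -0.47550642]), 'torque': array([-0.04170548, -0.01482119,  0.00030894]), 'width': 0.09302798611532279}
scene [[459.1523838    0.         290.00618247]
 [  0.         459.1523838  202.93543798]
 [  0.           0.           1.        ]] [[ 5.45815521e-01  6.36682139e-01 -5.44721279e-01  1.31404825e+00]
 [ 8.37905140e-01 -4.15224418e-01  3.54264956e-01 -4.82306995e-01]
 [-6.27406079e-04 -6.49788071e-01 -7.60115169e-01  1.20285013e+00]
 [ 0.00000000e+00  0
[... 1397 characters left out ...]
tchbox [([378.0, 351.7], 0.91), ([177.0, 262.9], 0.74)]
wrist [[325.1922621    0.         282.25972342]
 [  0.         325.1922621  216.50320848]
 [  0.           0.           1.        ]] [[ 9.99999781e-01  4.27089209e-04 -5.04862121e-04  7.25372922e-01]
 [ 2.77403643e-04 -9.63970527e-01 -2.66008921e-01  7.39614541e-02]
 [-6.00281745e-04  2.66008722e-01 -9.63970435e-01  3.83600145e-01]
 [ 0.00000000e+00  0.00000000e+00  0.00000000e+00  1.00000000e+00]]
box [([121.7, 123.0], 0.64)]
flap [([127.1, 111.8], 0.74)]
slot_floor [([100.7, 49.7], 0.6)]
rack [([271.7, 132.6], 0.81)]
key []
pin_key []
mug [([205.5, 6.5], 0.55)]
sugar_jar [([346.1, 275.8], 0.97)]
tea_tin []
bowl []
torch []
matchbox []
```

View pics/scene0.png

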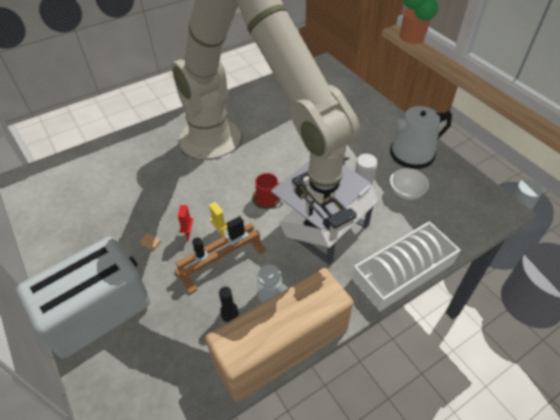

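View pics/side0.png

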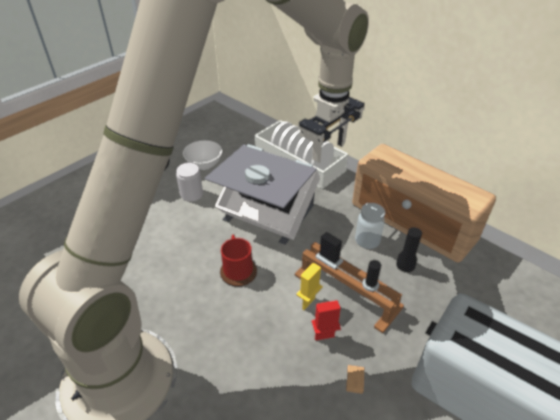

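View pics/wrist0.png

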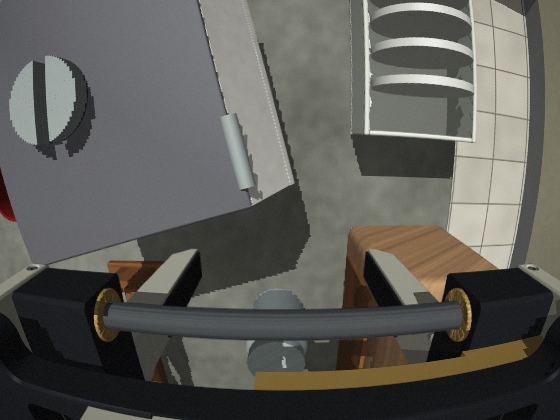

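Run:
```python
import cv2
def crop(n,r0,r1,c0,c1,s,out):
    im=cv2.imread(f"pics/{n}.png")[r0:r1,c0:c1]
    cv2.imwrite(out,cv2.resize(im,None,fx=s,fy=s,interpolation=cv2.INTER_CUBIC))
crop("side0",130,250,190,330,5.7,"pics/c1.png")
crop("side0",220,350,280,440,5,"pics/c2.png")
crop("scene0",150,300,140,280,5,"pics/c3.png") if 0 else crop("scene0",180,300,140,300,5,"pics/c3.png")
crop("scene0",140,260,260,390,5,"pics/c4.png")
```

```text
(no output)
```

View pics/c1.png

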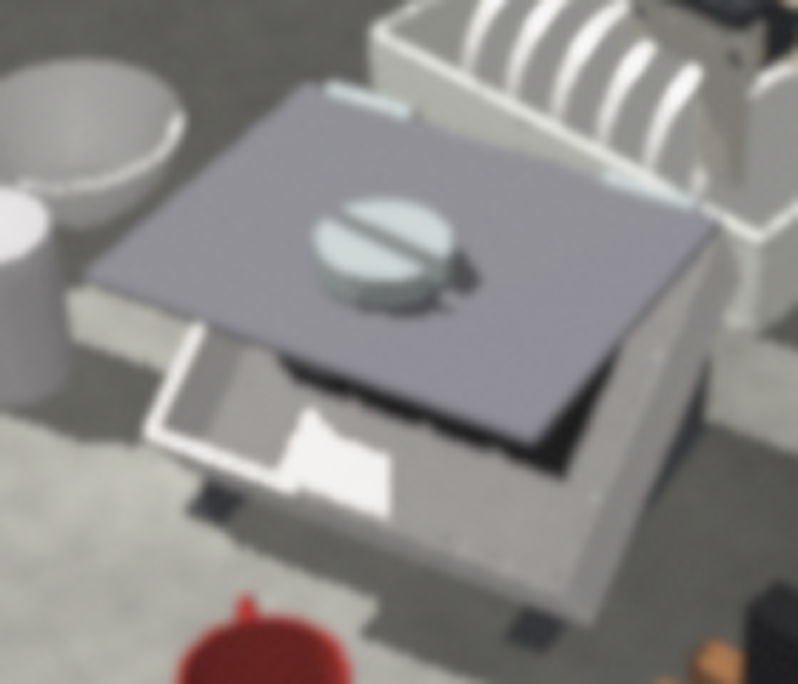

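View pics/c2.png

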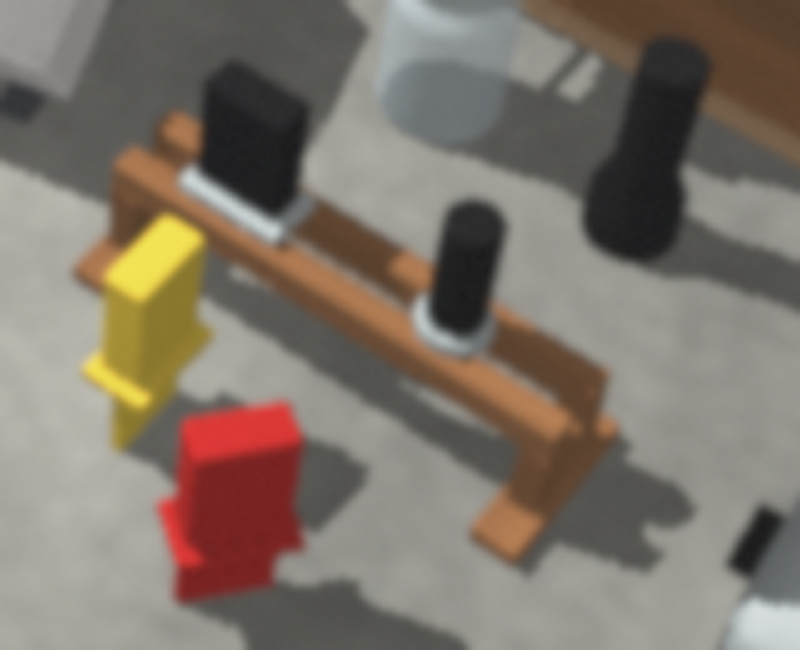

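View pics/c3.png

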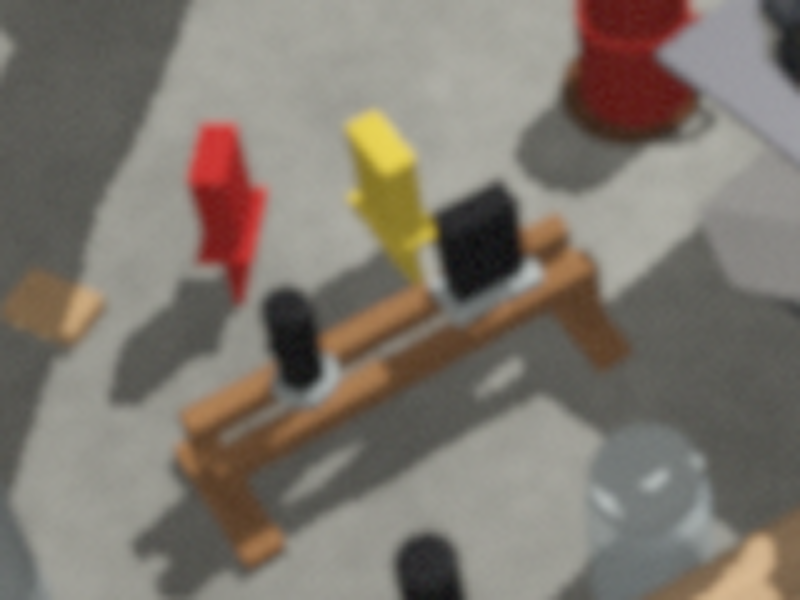

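View pics/c4.png

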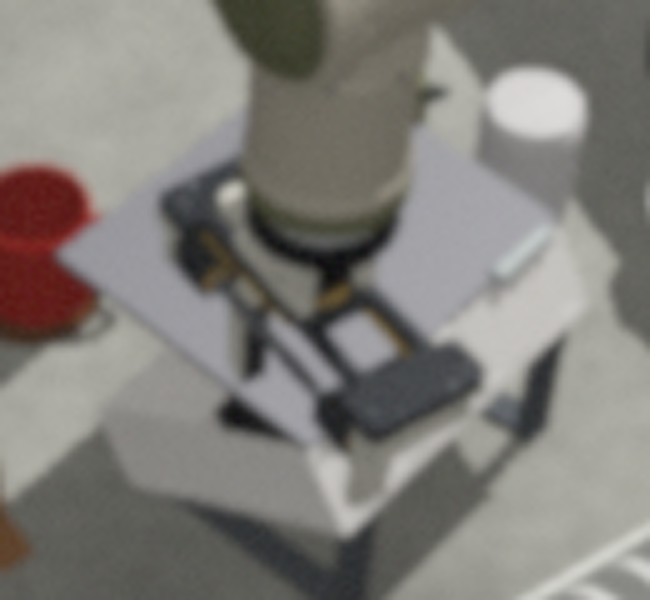

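```bash
cat > h.py <<'E'
import numpy as np, cv2
from scipy.optimize import least_squares
K={'scene':np.array([[459.1523838,0,290.00618247],[0,459.1523838,202.93543798],[0,0,1]]),
'side':np.array([[462.33600128,0,275.46361232],[0,462.33600128,210.37087187],[0,0,1]])}
E={'scene':np.array([[5.45815521e-01,6.36682139e-01,-5.44721279e-01,1.31404825],[8.37905140e-01,-4.15224418e-01,3.54264956e-01,-4.82306995e-01],[-6.27406079e-04,-6.49788071e-01,-7.60115169e-01,1.20285013],[0,0,0,1]]),
'side':np.array([[0.67929106,-0.50343222,0.53396597,-0.12017262],[-0.73385329,-0.46122692,0.49872746,-0.59068491],[-0.00479599,-0.73063378,-0.68275272,0.96125738],[0,0,0,1]])}
def proj(cam,P,Kx=None,Ex=None):
    Kx=K[cam] if Kx is None else Kx; Ex=E[cam] if Ex is None else Ex
    p=(np.asarray(P)-Ex[:3,3])@Ex[:3,:3]
    if cam=='wrist':
        r=np.linalg.norm(p[...,:2],axis=-1,keepdims=True); th=np.arctan2(r,p[...,2:3])
        uv=p[...,:2]/r*th
    else: uv=p[...,:2]/p[...,2:3]
    return uv*np.array([Kx[0,0],Kx[1,1]])+Kx[:2,2]
def ray(cam,uv,Kx=None,Ex=None):
    Kx=K[cam] if Kx is None else Kx; Ex=E[cam] if Ex is None else Ex
    a=(np.array(uv)-Kx[:2,2])/Kx[0,0]
    if cam=='wrist':
        r=np.linalg.norm(a); d=np.array([*(a/r*np.sin(r)),np.cos(r)])
    else: d=np.array([*a,1.])
    return Ex[:3,3],Ex[:3,:3]@d
def atz(cam,uv,z,Kx=None,Ex=None):
    o,d=ray(cam,uv,Kx,Ex); return o+d*(z-o[2])/d[2]
def Rz(a): c,s=np.cos(a),np.sin(a); return np.array([[c,-s,0],[s,c,0],[0,0,1]])
T=np.radians(32)
def coverpt(s,y,h,th):  # box frame: s from hinge, h above underside
    a=T-th
    return np.array([.053-s*np.cos(a)-h*np.sin(a),y,.164-s*np.sin(a)+h*np.cos(a)])
def W(pose,p): return Rz(pose[2])@np.asarray(p)+np.array([pose[0],pose[1],0])
E
python3 - <<'E'
from h import *
c1=lambda x,y:(190+x/5.7,130+y/5.7)
obs=[('side',c1(305,83),lambda t:coverpt(0,.12,.006,t)),('side',c1(722,222),lambda t:coverpt(0,-.12,.006,t)),
('side',c1(540,438),lambda t:coverpt(.2,-.12,.006,t)),('side',c1(86,273),lambda t:coverpt(.2,.12,.006,t)),
('side',c1(385,240),lambda t:coverpt(.125,0,.024,t)),
('side',c1(148,432),lambda t:coverpt(.2,.12,0,0)),('side',c1(595,622),lambda t:coverpt(.2,-.12,-.06,0)),
('scene',(272,190.5),lambda t:coverpt(.2,-.12,.006,t)),('scene',(371,185),lambda t:coverpt(0,.12,.006,t))]
f=lambda v:np.concatenate([proj(c,W(v,g(v[3])))-uv for c,uv,g in obs])
for y0 in (0,-.5,.5):
    r=least_squares(f,[.65,.1,y0,.3],loss='soft_l1'); print(r.x,np.degrees(r.x[2]),r.cost); print(r.fun.reshape(-1,2).round(1).tolist())
E
cat > names.txt <<'E'
E
python3 - <<'E'
from h import *
# rack/key rough
c2=lambda x,y:(280+x/5,220+y/5); c3=lambda x,y:(140+x/5,180+y/5)
print('keytop side',atz('side',c2(256,95),.153),'scene',atz('scene',c3(478,207),.153))
print('pin top',atz('side',c2(474,218),.153),atz('scene',c3(288,303),.153))
print('red',atz('side',c2(240,430),.128),'yel',atz('side',c2(155,255),.128))
for n,uv,z in [('mug',(238,248),.085),('tin',(189,170),.1),('jar',(371,212),.115),('torch',(413,232),.13),('match',(352,378),.01)]: print(n,atz('side',uv,z))
E
```

```text
[0.62451034 0.1218725  0.24949502 0.62809008] 14.29501154562596 3.798113194479222
[[0.5, -0.4], [1.1, -1.3], [-0.2, -0.1], [-0.3, 0.1], [0.3, -0.3], [-0.6, 0.4], [-0.4, 0.7], [-1.5, 0.5], [0.9, -1.1]]
[0.62451034 0.1218725  0.24949502 0.62809008] 14.295011461740254 3.798113194479285
[[0.5, -0.4], [1.1, -1.3], [-0.2, -0.1], [-0.3, 0.1], [0.3, -0.3], [-0.6, 0.4], [-0.4, 0.7], [-1.5, 0.5], [0.9, -1.1]]
[0.62451034 0.1218725  0.24949501 0.62809008] 14.29501082817803 3.798113194480052
[[0.5, -0.4], [1.1, -1.3], [-0.2, -0.1], [-0.3, 0.1], [0.3, -0.3], [-0.6, 0.4], [-0.4, 0.7], [-1.5, 0.5], [0.9, -1.1]]
keytop side [ 0.52845699 -0.16724068  0.153     ] scene [ 0.53445428 -0.16410718  0.153     ]
pin top [ 0.53446943 -0.2876      0.153     ] [ 0.53650642 -0.28664762  0.153     ]
red [ 0.38614622 -0.27119302  0.128     ] yel [ 0.43626335 -0.18221751  0.128     ]
mug [0.39713672 0.02431675 0.085     ]
tin [0.5081357 0.3516534 0.1      ]
jar [ 0.70911986 -0.16471924  0.115     ]
torch [ 0.70429295 -0.29116285  0.13      ]
match [ 0.34508757 -0.38004749  0.01      ]
```

Run:
```python
from h import *
B=[.6245,.1219,.2495]
for th in (.628,.45,.3,.15,.05,0): print(th,W(B,coverpt(.186,0,.006,th)).round(4))
print('floor',W(B,coverpt(.125,0,.008,0)),'boss top',W(B,coverpt(.125,0,.024,0)))
```

```text
0.628 [0.4965 0.0893 0.1829]
0.45 [0.496  0.0892 0.1498]
0.3 [0.5001 0.0902 0.1223]
0.15 [0.5081 0.0923 0.0956]
0.05 [0.5156 0.0941 0.0787]
0 [0.5199 0.0953 0.0705]
floor [0.56902718 0.107765   0.10454448] boss top [0.56081101 0.10567145 0.11811325]
```

Call:
carry_out(deltas=[[0, 0, 0, -4, 0], [0, 2.4, -5.5, 0, 9], [0, 0, 0, 0, 10], [0, 0, 0, 0, 10], [0, 0, 0, 0, 10], [0, 0, 0, 0, 10], [0, 0, 0, 0, 10], [0, 0, 0, 0, 10], [0, 0, 0, 0, 6.7]])

```text
clock: 3.08
position: [0.67, 0.0241, 0.2587]
tool_rot: [0.992, 0.122, 0.0, 0.0]
wrist_force: [-0.1, -0.2, -0.3]
width: 0.0074
```

Call:
carry_out(deltas=[[0, -3.8, -2.65, 0, 0], [0, -3.8, -2.65, 0, 0], [0, -3.8, -2.65, 0, 0], [0, -3.8, -2.65, 0, 0], [0, 0, 0, 4, 0], [0, 0, 0, 2, 0], [0, 0, 0, 1.5, 0]])

```text
clock: 3.95
position: [0.4965, 0.0893, 0.183]
tool_rot: [0.992, 0.125, -0.0, -0.0]
wrist_force: [-0.7, -0.4, 1.9]
width: 0.0005
```

Run:
```python
from workcell import *
import cv2
p=viewer.snapshot("side"); cv2.imwrite("pics/side1.png",cv2.resize(p["frame"][110:290,150:350],None,fx=3.5,fy=3.5,interpolation=cv2.INTER_CUBIC)); print(get_state()['position'],get_state()['wrist_force'])
```

```text
[0.49595532 0.08914009 0.1816636 ] [-0.37274745 -1.21768042 -2.32185756]
```

View pics/side1.png

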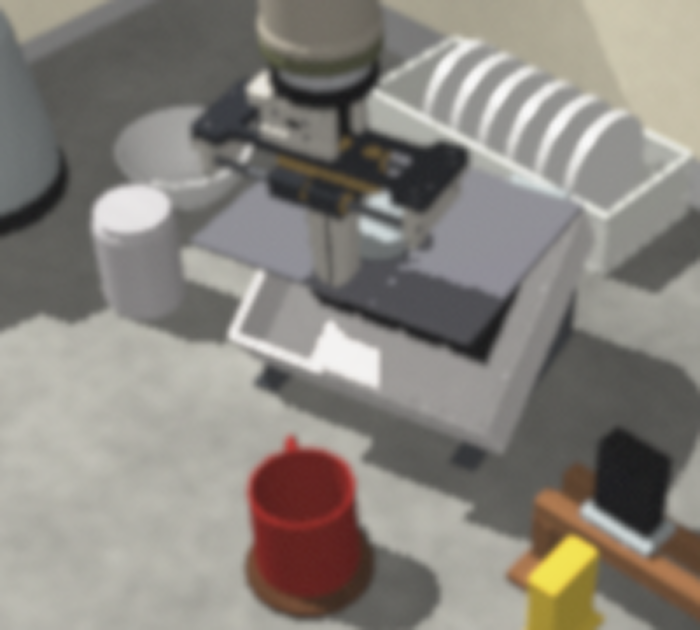

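Call:
carry_out(deltas=[[0, 0, 0, 1.5, 0], [0, 0, 0, 1.5, 0], [0, 0.2, 0, 1.5, 0], [0, 0.3, 0, 1.5, 0], [0, 0.5, 0, 1.5, 0], [0, 0.5, 0, 1.3, 0], [0, 0.5, 0, 1.0, 0], [0, 0.2, 0, 0.8, 0], [0, 0, 0, 0.3, 0]])

```text
clock: 5.12
position: [0.519, 0.0949, 0.0748]
tool_rot: [0.992, 0.124, 0.001, -0.0]
wrist_force: [-2.4, 0.4, 24.4]
width: 0.0005
```

Call:
carry_out(deltas=[[0, 0, 0, 0.2, 0], [0, 0, 0, 0, 0], [0, 0, 0, 0, 0]])

```text
clock: 5.5
position: [0.5192, 0.095, 0.0746]
tool_rot: [0.992, 0.124, 0.002, -0.001]
wrist_force: [-2.7, -0.6, 24.6]
width: 0.0006
```

Call:
carry_out(deltas=[[0, 0, 0, -3, 0], [0.55, 0, 0, -6, 0], [0.55, 0, 0, -6, 0], [0.55, 0, 0, -6, 0]])

```text
clock: 6.0
position: [0.5177, 0.0948, 0.2848]
tool_rot: [0.992, 0.125, 0.0, -0.0]
wrist_force: [0.1, -0.1, 0.1]
width: 0.026
```

Run:
```python
from workcell import *
import cv2,numpy as np
for n in ("side","wrist"):
    p=viewer.snapshot(n); cv2.imwrite(f"pics/{n}2.png",p["frame"]); np.savez(f"pics/{n}2.npz",K=p["camera_matrix"],E=p["extrinsics"])
print(get_state()['position'],get_state()['wrist_force'])
im=cv2.imread("pics/side2.png")[110:250,180:340]; cv2.imwrite("pics/side2c.png",cv2.resize(im,None,fx=4.5,fy=4.5,interpolation=cv2.INTER_CUBIC))
```

```text
[0.52075925 0.09496896 0.28876539] [1.14586924 0.9245536  0.65402552]
```

View pics/side2c.png

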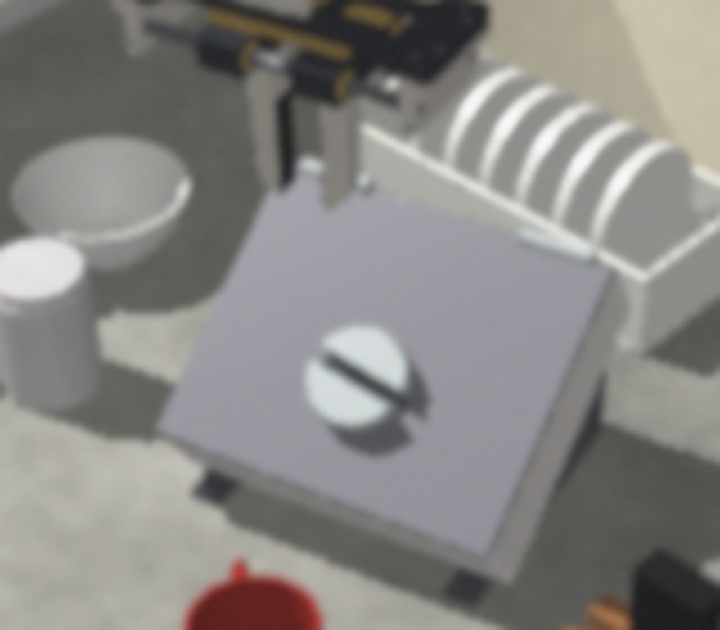

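View pics/wrist2.png

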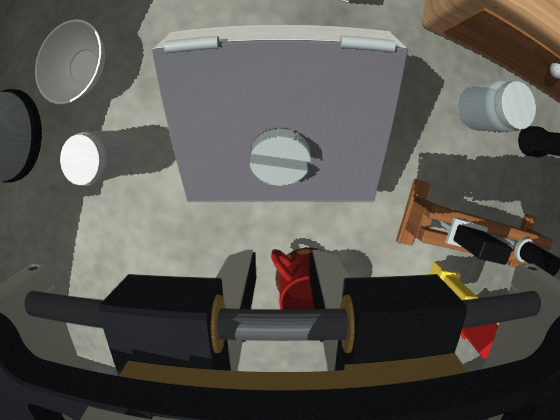

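Run:
```python
import cv2
w=cv2.imread("pics/wrist2.png")
cv2.imwrite("pics/w2a.png",cv2.resize(w[110:220,170:390],None,fx=3.6,fy=3.6,interpolation=cv2.INTER_CUBIC))
cv2.imwrite("pics/w2b.png",cv2.resize(w[20:100,140:420],None,fx=2.8,fy=2.8,interpolation=cv2.INTER_CUBIC))
cv2.imwrite("pics/w2c.png",cv2.resize(w[175:275,390:560],None,fx=4.7,fy=4.7,interpolation=cv2.INTER_CUBIC))
```

```text
(no output)
```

View pics/w2a.png

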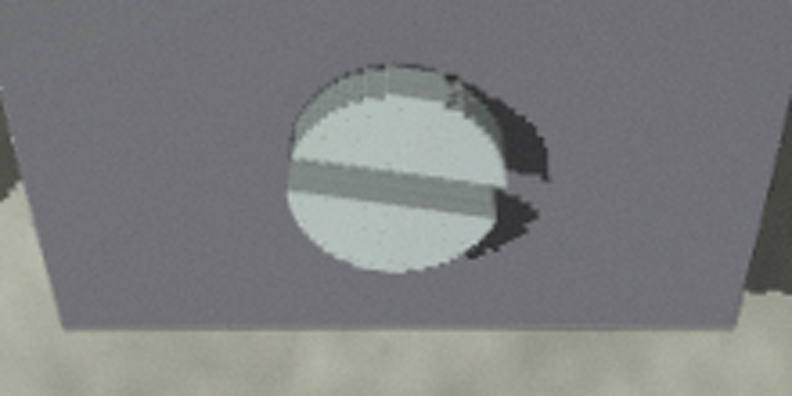

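View pics/w2b.png

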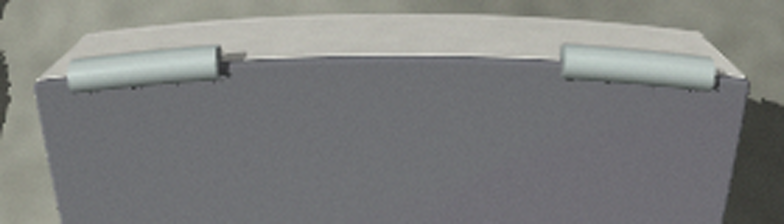

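View pics/w2c.png

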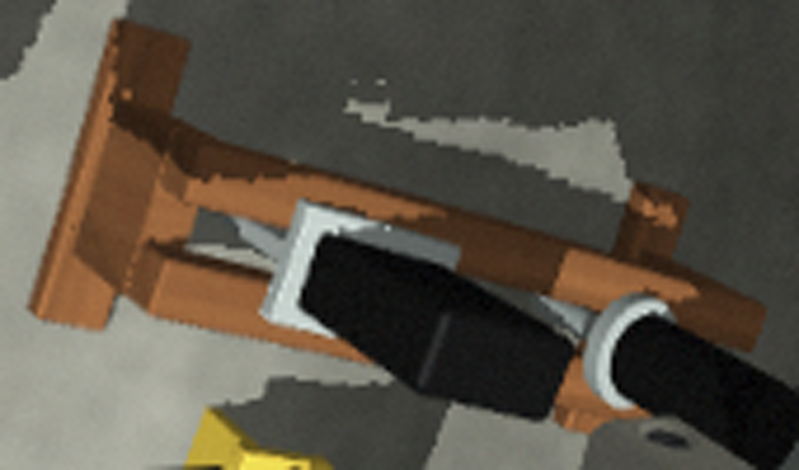

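```bash
cat > fit2.py <<'E'
from h import *
d=np.load("pics/wrist2.npz"); Kw,Ew=d['K'],d['E']
c=lambda x,y:(180+x/4.5,110+y/4.5); a=lambda x,y:(170+x/3.6,110+y/3.6); b=lambda x,y:(140+x/2.8,20+y/2.8)
def sl(al,u,v,h): # u along slot, v across (upslope side positive at al=0)
    # cam clockwise seen from outside; slot +y along hinge y
    # outside view: x up-slope, y to left. clockwise: left end (+y) goes up(+slope)
    y=u*np.cos(al)-v*np.sin(al); up=u*np.sin(al)+v*np.cos(al)
    return coverpt(.125-up,y,h,0)
obs=[('side',c(160,432),lambda v:coverpt(.2,.12,.006,0)),('side',c(488,555),lambda v:coverpt(.2,-.12,.006,0)),('side',c(612,262),lambda v:coverpt(0,-.12,.006,0)),('side',c(358,376),lambda v:coverpt(.125,0,.024,0)),
('wrist',a(63,329),lambda v:coverpt(.2,.12,.006,0)),('wrist',a(735,329),lambda v:coverpt(.2,-.12,.006,0)),
('wrist',b(38,82),lambda v:coverpt(0,.12,.006,0)),('wrist',b(748,82),lambda v:coverpt(0,-.12,.006,0)),
('wrist',a(292,160),lambda v:sl(v[3],.0314,.006,.024)),('wrist',a(288,190),lambda v:sl(v[3],.0314,-.006,.024)),
('wrist',a(508,188),lambda v:sl(v[3],-.0314,.006,.024)),('wrist',a(497,217),lambda v:sl(v[3],-.0314,-.006,.024))]
def pr(c,P): return proj(c,P,Kw,Ew) if c=='wrist' else proj(c,P)
f=lambda v:np.concatenate([pr(c,W(v,g(v)))-uv for c,uv,g in obs])
if __name__=="__main__":
    r=least_squares(f,[.62,.12,.25,.05],loss='soft_l1'); print(r.x,r.cost); print(r.fun.reshape(-1,2).round(1).tolist())
    B=r.x
    print('floor',W(B,coverpt(.125,0,.008,0)),'tipaxis',W(B,coverpt(.125,0,.024,0)))
    for s in (1,-1): print(W(B,sl(B[3],s*.03,0,.024)))
E
python3 fit2.py
```

```text
[0.62364755 0.1230609  0.24859785 0.16506141] 6.8746495526977744
[[-1.5, -0.6], [-0.4, 0.5], [0.7, 0.3], [-0.6, -0.5], [-0.6, 0.6], [0.7, 0.7], [-2.7, -0.1], [2.8, -0.6], [0.0, -0.6], [-0.0, 0.2], [-0.1, -0.4], [0.5, 0.3]]
floor [0.568162   0.10897596 0.10454448] tipaxis [0.55994394 0.10688981 0.11811325]
[0.55671476 0.1366009  0.12072542]
[0.56317313 0.07717872 0.11550107]
```

Call:
carry_out(deltas=[[0.55, 0, 0, 0, -9.5], [0.55, 0, 0, 0, -9.5], [0.55, 0, 0, 0, -9.5], [0.55, 0, 0, 0, -9.5], [0.55, 0, 0, 0, -9.5], [0.55, 0, 0, 0, -9.5], [0.55, 0, 0, 0, -9.5], [0.55, 0, 0, 0, -9.5], [0.7, -5.6, 0.2, 0, 0], [0.7, -5.6, 0.2, 0, 0], [0.7, -5.6, 0.2, 0, 0], [0.7, -5.6, 0.2, 0, 0], [0.7, -5.6, 0.2, 0, 0], [0.7, -5.5, 0.2, 0, 0], [0.7, 0, 0, 0, 0], [0.7, 0, 0, 0, 0]])

```text
clock: 8.1
position: [0.5315, -0.2396, 0.2821]
tool_rot: [0.705, 0.709, 0.0, -0.0]
wrist_force: [0.3, -0.2, 1.2]
width: 0.0651
```

Run:
```python
from workcell import *
import cv2,numpy as np
p=viewer.snapshot("wrist"); cv2.imwrite("pics/wrist3.png",p["frame"]); np.savez("pics/wrist3.npz",K=p["camera_matrix"],E=p["extrinsics"])
s=get_state();print(s['position'],s['tool_rot'],s['joints'])
cv2.imwrite("pics/w3a.png",cv2.resize(p["frame"][60:320,190:390],None,fx=2.3*1.3,fy=2.3,interpolation=cv2.INTER_CUBIC))
```

```text
[ 0.53165861 -0.23885507  0.28224464] [ 7.04724983e-01  7.09480398e-01  1.88359422e-04 -4.77031906e-04] [ 0.18459431  0.36297842  0.19362678  1.86855334 -0.08697546  0.91882774
  0.42552043]
```

View pics/wrist3.png

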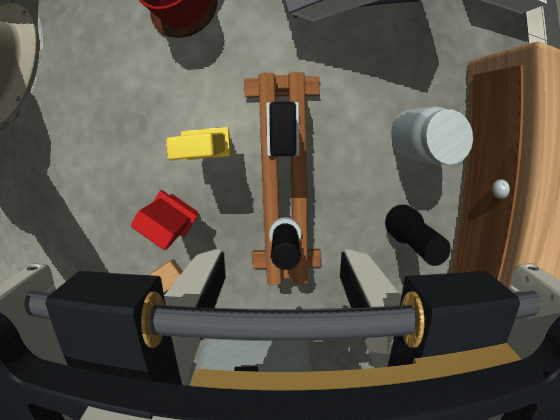

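Run:
```python
import cv2
w=cv2.imread("pics/wrist3.png")
cv2.imwrite("pics/w3a.png",cv2.resize(w[60:170,220:350],None,fx=5,fy=5,interpolation=cv2.INTER_CUBIC))
```

```text
(no output)
```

View pics/w3a.png

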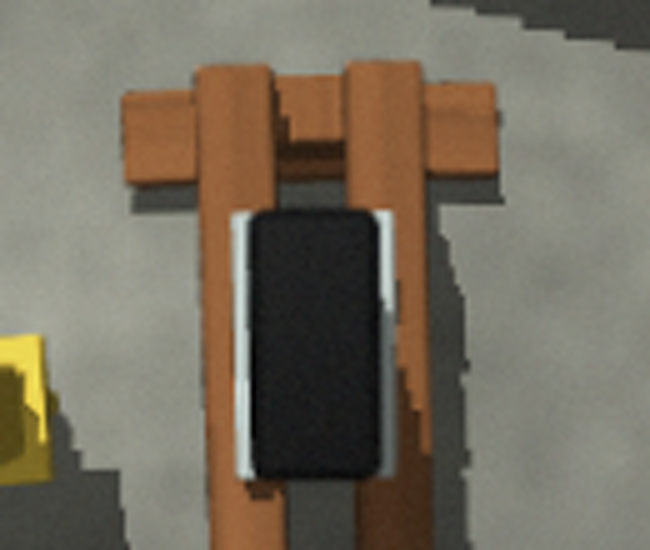

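Run:
```python
from h import *
d=np.load("pics/wrist3.npz"); Kw,Ew=d['K'],d['E']
g=lambda x,y,z:atz('wrist',(220+x/5,60+y/5),z,Kw,Ew)
P=[g(x,y,.153) for x,y in [(250,210),(378,210),(382,478),(255,478)]]
for p in P: print(p.round(4))
print('key centre',np.mean(P,0), 'dims',np.linalg.norm(P[0]-P[1]),np.linalg.norm(P[1]-P[2]))
v=P[0]+P[1]-P[2]-P[3]; print('yaw deg',np.degrees(np.arctan2(-v[0],v[1])))
C=[g(x,y,.083) for x,y in [(231,212),(394,210),(398,476),(237,478)]]; print('collar',np.mean(C,0),np.linalg.norm(C[0]-C[1]),np.linalg.norm(C[1]-C[2]))
v=C[0]+C[1]-C[2]-C[3]; print('yaw deg',np.degrees(np.arctan2(-v[0],v[1])))
A=(g(195,67,.075)+g(422,62,.075))/2; L=(atz('wrist',(262,278),.075,Kw,Ew)+atz('wrist',(310,278),.075,Kw,Ew))/2
print(A,L); v=A-L; print(np.degrees(np.arctan2(-v[0],v[1])),np.linalg.norm(v))
for a,b,c,e in [(200,75,209,480),(424,80,433,450)]:
    v=g(a,b,.075)-g(c,e,.075); print('edge',np.degrees(np.arctan2(-v[0],v[1])))
# mid of gap next to the key: outer edges at row 480
print('gap mid',(g(209,480,.075)+g(433,480,.075))/2, np.linalg.norm(g(209,480,.075)-g(433,480,.075)))
```

```text
[ 0.5202 -0.1411  0.153 ]
[ 0.543  -0.1409  0.153 ]
[ 0.5441 -0.1895  0.153 ]
[ 0.5212 -0.1897  0.153 ]
key centre [ 0.53211259 -0.16530891  0.153     ] dims 0.02277279759529886 0.04862404643729738
yaw deg 1.2845255749339108
collar [ 0.53197012 -0.16517401  0.083     ] 0.03591537826619201 0.059760330671446885
yaw deg 1.3937289666288653
[ 0.53014372 -0.10036411  0.075     ] [ 0.53692509 -0.3490934   0.075     ]
1.5617274190858106 0.2488217182119664
edge 1.3441608495657815
edge 1.9208113926814194
gap mid [ 0.53353298 -0.19632647  0.075     ] 0.051228035179214544
```

Call:
carry_out(deltas=[[0.42, 3.7, 0, 0, -1], [0.42, 3.67, 0.05, 0, 0], [0.42, 0, 0, 3, 0], [0.42, 0, 0, 4, 0], [0.42, 0, 0, 2, 0], [0.42, 0, 0, 0, 0]])

```text
clock: 8.9
position: [0.5304, -0.1646, 0.1915]
tool_rot: [0.698, 0.716, -0.001, -0.001]
wrist_force: [-0.5, 1.2, -0.2]
width: 0.0389
```

Run:
```python
from workcell import *
import cv2,numpy as np
p=viewer.snapshot("wrist"); cv2.imwrite("pics/wrist4.png",p["frame"][100:400,120:440])
s=get_state();print(s['position'],s['tool_rot'],s['width'])
p=viewer.snapshot("side"); cv2.imwrite("pics/side4.png",cv2.resize(p["frame"][180:330,250:430],None,fx=4,fy=4,interpolation=cv2.INTER_CUBIC))
```

```text
[ 0.53109082 -0.16519543  0.19257226] [ 6.98293220e-01  7.15811645e-01 -1.17047994e-04 -5.03938706e-04] 0.039183553794276196
```

View pics/wrist4.png

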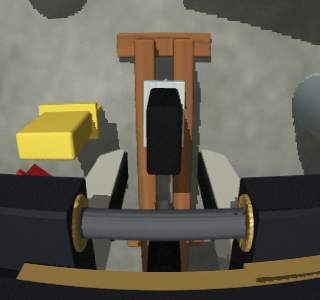

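View pics/side4.png

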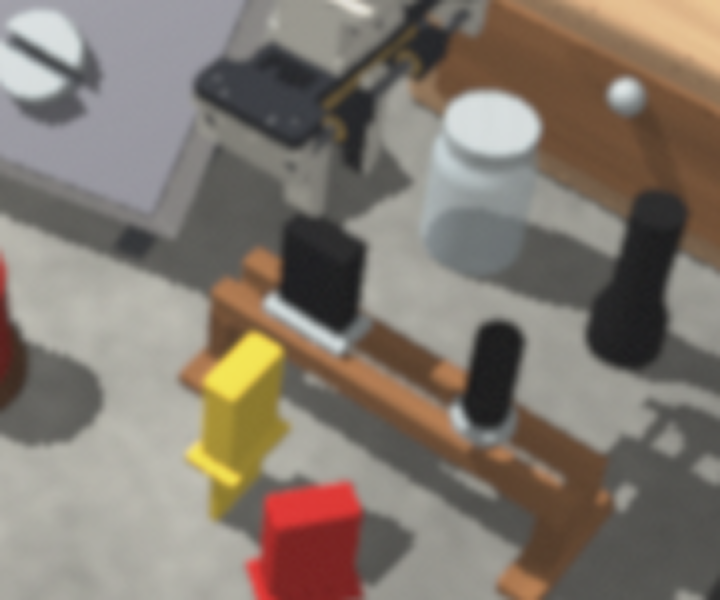

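Call:
carry_out(deltas=[[0.42, 0, 0.08, 3, 0], [0.42, 0, 0, 3, 0], [0.42, 0, 0, 2.5, 0], [0.42, 0, 0, 0.7, 0], [0.42, 0, 0, 0, 0], [0.42, 0, 0, 0, 0]])

```text
clock: 9.75
position: [0.5326, -0.1667, 0.1018]
tool_rot: [0.699, 0.715, 0.0, 0.001]
wrist_force: [0.2, -0.1, -0.1]
width: 0.0392
```

Call:
carry_out(deltas=[[0.1, 0, 0, 0, 0], [0, 0, 0, 0, 0], [0, 0, 0, 0, 0], [0, 0, 0, 0, 0]])

```text
clock: 10.25
position: [0.5321, -0.1667, 0.1011]
tool_rot: [0.699, 0.715, 0.0, 0.0]
wrist_force: [-0.1, 0.8, 6.9]
width: 0.0236
```

Call:
carry_out(deltas=[[0, 0, 0, -2, 0], [0, 0, 0, -3, 0], [0, 0, 0, -5, 0], [0, 0, 0, -5, 0], [0, 0, 0, -2, 0], [0, 0, 0, 0, 0]])

```text
clock: 11.0
position: [0.5324, -0.1667, 0.2719]
tool_rot: [0.699, 0.715, 0.001, 0.001]
wrist_force: [0.1, 0.4, -2.2]
width: 0.0238
```

Run:
```python
from workcell import *
import cv2,numpy as np
s=get_state();print(s['position'],s['tool_rot'],s['width'])
p=viewer.snapshot("side"); cv2.imwrite("pics/side5.png",cv2.resize(p["frame"][100:300,250:430],None,fx=4,fy=3,interpolation=cv2.INTER_CUBIC)); cv2.imwrite("pics/side5f.png",p["frame"])
p=viewer.snapshot("wrist"); cv2.imwrite("pics/wrist5.png",p["frame"]);np.savez("pics/wrist5.npz",K=p["camera_matrix"],E=p["extrinsics"])
```

```text
[ 0.53237835 -0.16674057  0.27191   ] [0.69902715 0.71509369 0.00082328 0.00117682] 0.02381040802032357
```

View pics/side5.png

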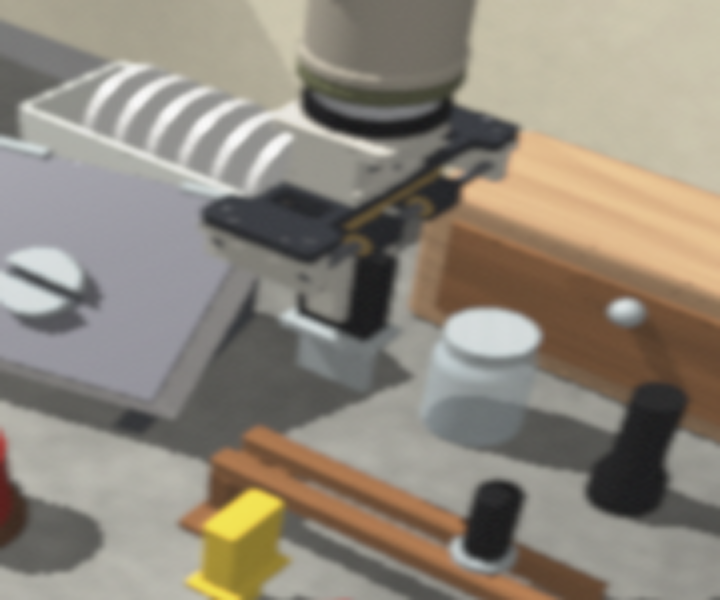

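View pics/wrist5.png

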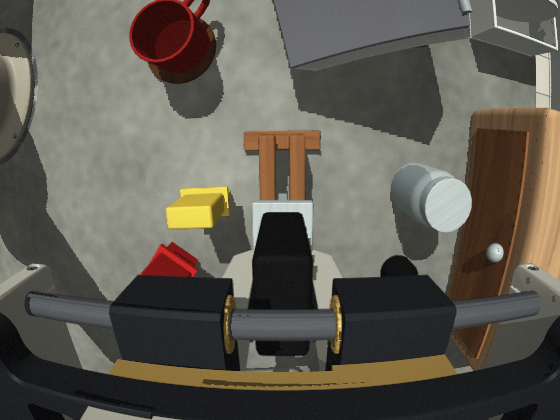

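```bash
cat > sim.py <<'E'
import numpy as np
T=np.radians(32); ct,st=np.cos(T),np.sin(T)
# lock frame at cam 0: Y along hinge, U upslope, N normal ; box frame x,y,z offsets from floor centre
ys=np.linspace(-.024,.024,25); zs=np.linspace(0,.05,51)
G=np.array([(sx,y,z) for sx in(-.003,.003) for y in ys for z in zs]+[(x,y,z) for x in (-.0015,0,.0015) for y in (-.024,.024) for z in zs]+[(x,y,0) for x in (-.0015,0,.0015) for y in ys])
def pts(phi,tip,tilt=0):
    # phi: clockwise turn (from above) of key from key y along box +y ; key +y goes toward +x (upslope)
    c,s=np.cos(phi),np.sin(phi)
    g=G.copy()
    if tilt: # about key x: lower edge rising toward +y
        cc,ss=np.cos(tilt),np.sin(tilt); g[:,1],g[:,2]=g[:,1]*cc-g[:,2]*ss,g[:,1]*ss+g[:,2]*cc
    X=g[:,0]*c+g[:,1]*s; Y=-g[:,0]*s+g[:,1]*c
    P=np.stack([X,Y,g[:,2]],1)+tip
    return np.stack([P[:,0]*ct+P[:,2]*st,P[:,1],-P[:,0]*st+P[:,2]*ct],1) # U,Y,N
def pen(L,al):
    U,Y,N=L.T
    u=Y*np.cos(al)+U*np.sin(al); v=-Y*np.sin(al)+U*np.cos(al)
    inc=(N<.016)&(U*U+Y*Y<.032**2)
    floor=np.where(U*U+Y*Y<.032**2,np.clip(-N,0,None),np.clip(-.002-N,0,None))
    wall=np.where(inc,np.clip(np.minimum(np.abs(v)-.006,np.where(N>0,.016-N,9)),0,None),0)
    return max(floor.max(),wall.max())
def tipof(v,w,y=0): # upslope v, normal w
    return np.array([v*ct-w*st,y,v*st+w*ct])
als=np.linspace(0,np.pi/2,158)
def interval(phi,tip,tilt=0,tol=1e-4):
    L=pts(phi,tip,tilt); ok=[a for a in als if pen(L,a)<tol]
    return (min(ok),max(ok)) if ok else None
E
python3 - <<'E'
from sim import *
for w in (.012,.013,.014,.015):
  print('w',w)
  for d in range(0,111,10):
    ph=np.radians(d); best=[]
    for v in np.arange(-.004,.0041,.001):
      for y in np.arange(-.004,.0041,.001):
        iv=interval(ph,tipof(v,w,y))
        if iv: best.append((round(iv[0],2),round(iv[1],2),round(v*1e3),round(y*1e3)))
    if best:
      c=np.mean(np.array(best),0).round(2); m=max(best)
      print(d,'n',len(best),'mean',c,'max amin',m, interval(ph,tipof(0,w,0)),interval(ph,tipof(-.002,w,0)))
    else: print(d,None)
E
```

```text
w 0.012
0 n 36 mean [ 0.    0.04 -1.5   0.  ] max amin (np.float64(0.0), np.float64(0.07), -2, -2) (np.float64(0.0), np.float64(0.010005072145190424)) (np.float64(0.0), np.float64(0.06003043287114254))
10 n 32 mean [ 0.15  0.21 -1.72  0.06] max amin (np.float64(0.2), np.float64(0.21), 0, 0) (np.float64(0.2001014429038085), np.float64(0.2101065150489989)) (np.float64(0.12006086574228508), np.float64(0.2101065150489989))
20 n 36 mean [ 0.33  0.37 -1.5   0.31] max amin (np.float64(0.4), np.float64(0.42), 1, 2) (np.float64(0.39019781366242656), np.float64(0.4202130300979978)) (np.float64(0.31015723650090316), np.float64(0.36018259722685525))
30 n 39 mean [ 0.52  0.55 -1.13  0.41] max amin (np.float64(0.59), np.float64(0.62), 2, 2) (np.float64(0.5702891122758542), np.float64(0.6003043287114255)) (np.float64(0.5002536072595212), np.float64(0.520263751549902))
40 n 44 mean [ 0.7   0.72 -0.61  0.68] max amin (np.float64(0.77), np.float64(0.8), -1, -2) (np.float64(0.7403753387440913), np.float64(0.7603854830344723)) (np.float64(0.6803449058729488), np.float64(0.6903499780181392))
50 n 48 mean
[... 6627 characters left out ...]
.35), np.float64(1.44), 4, -2) (np.float64(1.1705934409872796), np.float64(1.3106644510199457)) (np.float64(1.1405782245517084), np.float64(1.2806492345843743))
80 n 59 mean [1.31 1.48 0.14 0.25] max amin (np.float64(1.42), np.float64(1.48), -1, -3) (np.float64(1.320669523165136), np.float64(1.510765893923754)) (np.float64(1.3006593788747551), np.float64(1.510765893923754))
90 n 64 mean [1.47 1.57 0.06 0.06] max amin (np.float64(1.57), np.float64(1.57), 4, -3) (np.float64(1.4707456053429924), np.float64(1.5707963267948966)) (np.float64(1.4607405331978018), np.float64(1.5707963267948966))
100 n 9 mean [1.54 1.57 0.   2.  ] max amin (np.float64(1.54), np.float64(1.57), 4, 2) None None
110 None
```

Call:
carry_out(deltas=[[0, 4.52, 0.59, 0, 0], [0, 4.52, 0.59, 0, 0], [0, 4.52, 0.59, 0, 0], [0, 4.52, 0.59, 0, 0], [0, 4.52, 0.59, 0, 0], [0, 4.52, 0.59, 0, -4.7], [0, 0, 0, 3, 0], [0, 0, 0, 2.5, 0], [0, 0, 0, 0, 0], [0, 0, 0, 0, 0]])

```text
clock: 12.35
position: [0.5612, 0.1051, 0.2155]
tool_rot: [0.669, 0.743, -0.0, -0.0]
wrist_force: [0.3, -0.1, -1.1]
width: 0.024
```

Run:
```python
from workcell import *
import cv2,numpy as np
s=get_state();print(s['position'],s['tool_rot'],np.degrees(2*np.arctan2(s['tool_rot'][1],s['tool_rot'][0])),s['joints'],s['wrist_force'])
p=viewer.snapshot("side"); cv2.imwrite("pics/side6.png",cv2.resize(p["frame"][100:230,190:330],None,fx=5,fy=4.5,interpolation=cv2.INTER_CUBIC)); cv2.imwrite("pics/side6f.png",p["frame"])
p=viewer.snapshot("scene"); cv2.imwrite("pics/scene6.png",cv2.resize(p["frame"][120:260,240:400],None,fx=4.5,fy=4.2,interpolation=cv2.INTER_CUBIC))
p=viewer.snapshot("wrist"); cv2.imwrite("pics/wrist6.png",p["frame"])
```

```text
[0.56116855 0.10510452 0.21549139] [ 6.69265499e-01  7.43023237e-01 -3.65487418e-04 -1.64299257e-04] 95.97918980831619 [-0.34691684  0.41919974  0.08675949  1.96464994 -0.05101496  0.76058554
 -0.1262799 ] [ 0.32990821 -0.06869563 -1.08204231]
```

View pics/side6.png

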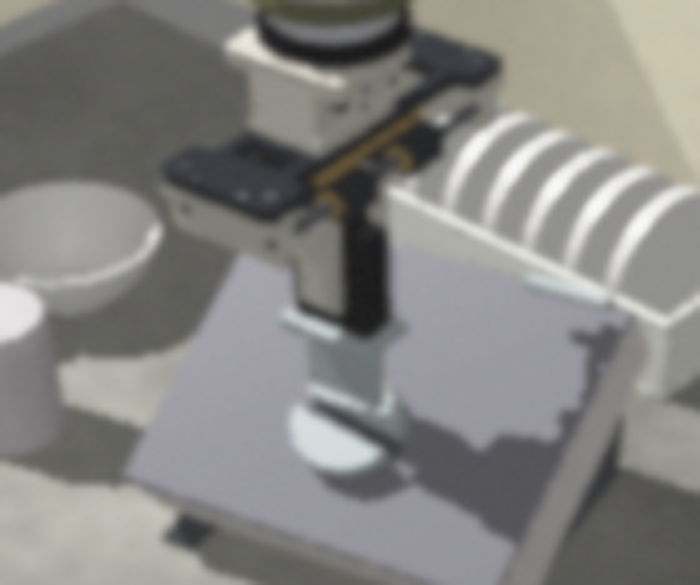

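View pics/scene6.png

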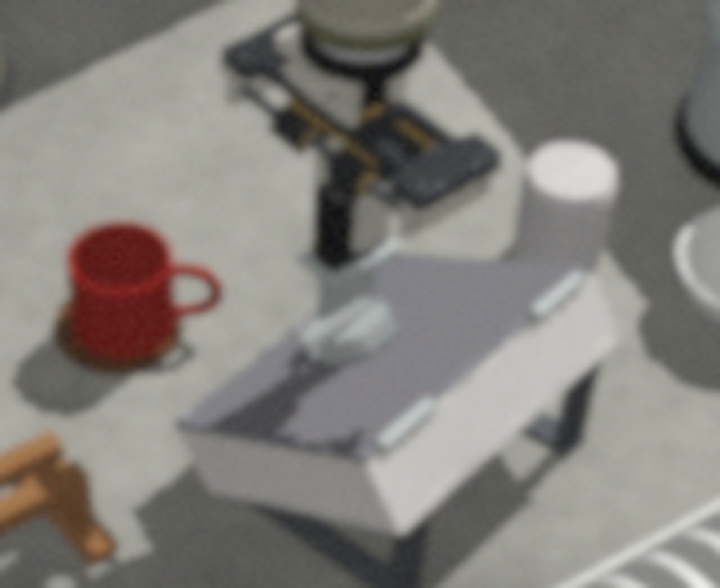

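View pics/wrist6.png

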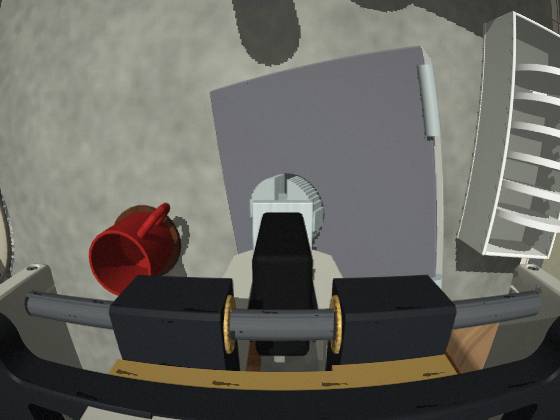

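Run:
```python
import cv2
w=cv2.imread("pics/wrist6.png")
cv2.imwrite("pics/w6a.png",cv2.resize(w[165:265,235:340],None,fx=6,fy=6,interpolation=cv2.INTER_CUBIC))
```

```text
(no output)
```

View pics/w6a.png

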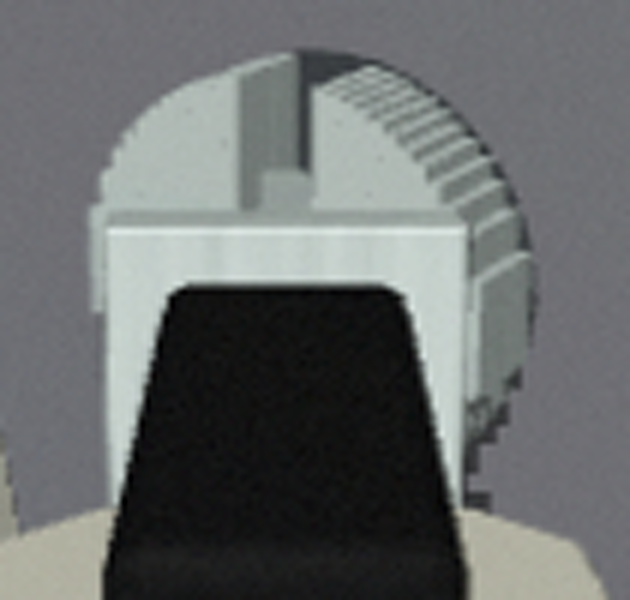

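Call:
carry_out(deltas=[[0, 0, -0.08, 1, 0], [0, 0, 0, 0.6, 0], [0, 0, 0, 0.3, 0], [0, 0, 0, 0, 0]])

```text
clock: 13.0
position: [0.5602, 0.1052, 0.1963]
tool_rot: [0.669, 0.743, -0.0, -0.0]
wrist_force: [-0.1, -0.2, -1.3]
width: 0.0239
```

Call:
carry_out(deltas=[[0, 0, 0, 0.3, 0], [0, 0, 0, 0.3, 0], [0, 0, 0, 0, 0]])

```text
clock: 13.38
position: [0.5602, 0.1052, 0.1904]
tool_rot: [0.669, 0.743, -0.0, -0.0]
wrist_force: [0.8, -0.6, -1.3]
width: 0.0237
```

Run:
```python
from workcell import *
import cv2,numpy as np
s=get_state();print(s['position'],np.degrees(2*np.arctan2(s['tool_rot'][1],s['tool_rot'][0])),s['wrist_force'],s['torque'],s['width'])
p=viewer.snapshot("side"); cv2.imwrite("pics/side7.png",cv2.resize(p["frame"][150:220,220:300],None,fx=8,fy=8,interpolation=cv2.INTER_CUBIC))
p=viewer.snapshot("wrist"); cv2.imwrite("pics/w7a.png",cv2.resize(p["frame"][165:265,235:340],None,fx=6,fy=6,interpolation=cv2.INTER_CUBIC))
```

```text
[0.56019791 0.10519208 0.19040089] 96.000562325528 [ 0.81010345 -0.63952899 -1.31184465] [-0.01084465 -0.00804508  0.00447142] 0.02370512977382349
```

View pics/side7.png

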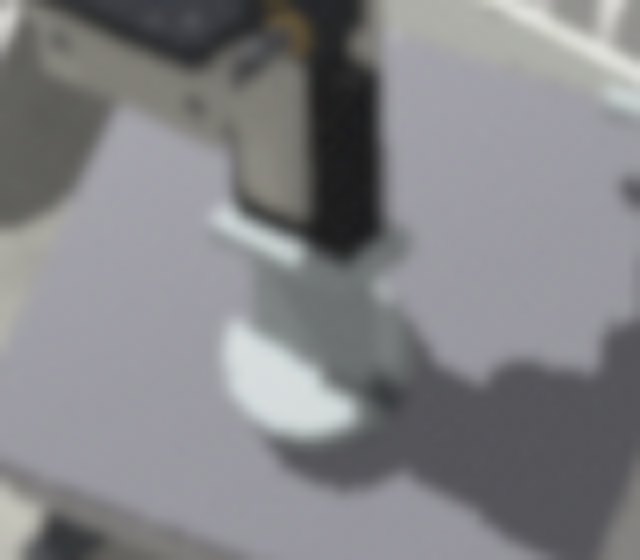

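View pics/w7a.png

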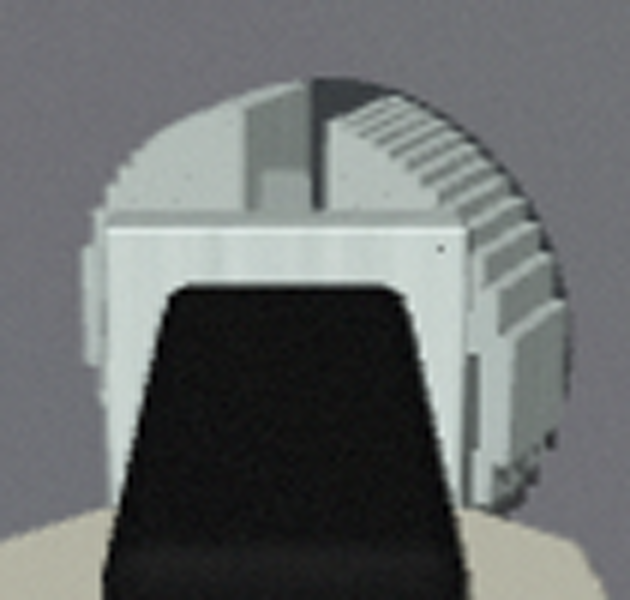

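Call:
carry_out(deltas=[[0, 0, 0, 0.15, 0], [0, 0, 0, 0, 0]])

```text
clock: 13.72
position: [0.5603, 0.1052, 0.1891]
tool_rot: [0.669, 0.743, -0.0, 0.0]
wrist_force: [0.0, -0.3, -0.7]
width: 0.0236
```

Call:
carry_out(deltas=[[0, 0, 0, 0.15, 0], [0, 0, 0, 0, 0]])

```text
clock: 13.98
position: [0.5606, 0.1053, 0.1877]
tool_rot: [0.669, 0.743, 0.0, 0.0]
wrist_force: [0.0, -0.5, -0.8]
width: 0.024
```

Call:
carry_out(deltas=[[0, 0, 0, 0.15, 0], [0, 0, 0, 0, 0]])

```text
clock: 14.22
position: [0.5611, 0.1054, 0.1864]
tool_rot: [0.669, 0.743, 0.001, 0.0]
wrist_force: [1.8, 0.6, 1.1]
width: 0.024
```

Call:
carry_out(deltas=[[0, 0, 0, 0.15, 0], [0, 0, 0, 0, 0]])

```text
clock: 14.48
position: [0.5612, 0.1053, 0.1849]
tool_rot: [0.669, 0.743, 0.001, 0.001]
wrist_force: [4.3, 0.6, 1.8]
width: 0.0241
```

```bash
cat > plan.py <<'E'
from h import *
from sim import tipof
F=np.array([.5684,.1088,.1045]); yaw=.2488
def tcp(phi,v,w,y=0):
    h=np.pi/2+yaw-np.radians(phi)
    t=F+Rz(yaw)@tipof(v,w,y)
    return t-np.array([.0015*np.cos(h),.0015*np.sin(h),-.0761]),h
def rows(p,h,wps):
    out=[]
    for phi,v,w,y in wps:
        q,h2=tcp(phi,v*1e-3,w*1e-3,y*1e-3); d=q-p
        out.append([0,round((d[0]*np.cos(h)+d[1]*np.sin(h))*100,2),round((d[0]*np.sin(h)-d[1]*np.cos(h))*100,2),round(-d[2]*100,2),round(np.degrees(h-h2),1)])
        p,h=q,h2
    return out
E
python3 - <<'E'
from plan import *
phis=[8.2,8.2]+list(range(13,96,5))
wps=[]
for i,p in enumerate(phis):
    f=min(1,max(0,(p-8)/45)); wps.append((p,-1.7*(1-f),12.5+.8*f,.4*(1-f) if p>10 else 0))
for w,r in zip(wps,rows(np.array([.5603,.1052,.1846]),np.radians(96.0),wps)): print(np.round(w,1),r)
E
```

```text
[ 8.2 -1.7 12.5  0. ] [0, np.float64(0.01), np.float64(0.05), np.float64(-0.57), np.float64(-0.1)]
[ 8.2 -1.7 12.5  0. ] [0, np.float64(0.0), np.float64(0.0), np.float64(-0.0), np.float64(0.0)]
[13.  -1.5 12.6  0.4] [0, np.float64(0.04), np.float64(-0.01), np.float64(-0.02), np.float64(4.8)]
[18.  -1.3 12.7  0.3] [0, np.float64(-0.0), np.float64(-0.0), np.float64(-0.02), np.float64(5.0)]
[23.  -1.1 12.8  0.3] [0, np.float64(-0.0), np.float64(-0.0), np.float64(-0.02), np.float64(5.0)]
[28.  -0.9 12.9  0.2] [0, np.float64(0.0), np.float64(-0.0), np.float64(-0.02), np.float64(5.0)]
[33.  -0.8 12.9  0.2] [0, np.float64(0.0), np.float64(-0.0), np.float64(-0.02), np.float64(5.0)]
[38.  -0.6 13.   0.1] [0, np.float64(0.0), np.float64(-0.0), np.float64(-0.02), np.float64(5.0)]
[43.  -0.4 13.1  0.1] [0, np.float64(0.0), np.float64(-0.0), np.float64(-0.02), np.float64(5.0)]
[48.  -0.2 13.2  0. ] [0, np.float64(0.01), np.float64(-0.0), np.float64(-0.02), np.float64(5.0)]
[53.  -0.  13.3  0. ] [0, np.float64(0.01), np.float64(-0.0), np.float64(-0.02), np.float64(5.0)]
[58.  -0.  13.3  0. ] [0, np.float64(0.0), np.float64(-0.01), np.float64(-0.0), np.float64(5.0)]
[63.  -0.  13.3  0. ] [0, np.float64(0.0), np.float64(-0.01), np.float64(-0.0), np.float64(5.0)]
[68.  -0.  13.3  0. ] [0, np.float64(0.0), np.float64(-0.01), np.float64(-0.0), np.float64(5.0)]
[73.  -0.  13.3  0. ] [0, np.float64(0.0), np.float64(-0.01), np.float64(-0.0), np.float64(5.0)]
[78.  -0.  13.3  0. ] [0, np.float64(0.0), np.float64(-0.01), np.float64(-0.0), np.float64(5.0)]
[83.  -0.  13.3  0. ] [0, np.float64(0.0), np.float64(-0.01), np.float64(-0.0), np.float64(5.0)]
[88.  -0.  13.3  0. ] [0, np.float64(0.0), np.float64(-0.01), np.float64(-0.0), np.float64(5.0)]
[93.  -0.  13.3  0. ] [0, np.float64(0.0), np.float64(-0.01), np.float64(-0.0), np.float64(5.0)]
```

Call:
carry_out(deltas=[[0, 0, 0.05, -0.5, 0], [0, 0, 0, 0, 0], [0, 0.04, 0, -0.05, 5], [0, 0, 0, -0.02, 5], [0, 0, 0, -0.02, 5], [0, 0, 0, -0.02, 5], [0, 0, 0, -0.02, 5], [0, 0, 0, 0, 0]])

```text
clock: 15.48
position: [0.5576, 0.1058, 0.1902]
tool_rot: [0.814, 0.581, -0.003, -0.002]
wrist_force: [-4.9, -0.0, 3.0]
width: 0.0236
```

```bash
cat > st.py <<'E'
from workcell import *
import cv2,numpy as np,sys
n=sys.argv[1]
s=get_state();print(s['position'],np.degrees(2*np.arctan2(s['tool_rot'][1],s['tool_rot'][0])),s['wrist_force'].round(1),s['torque'].round(2),s['width'],s['joints'][6])
a=cv2.resize(viewer.snapshot("side")["frame"][140:230,210:310],None,fx=4,fy=4,interpolation=cv2.INTER_CUBIC)
b=cv2.resize(viewer.snapshot("wrist")["frame"][140:260,220:350],(390,360),interpolation=cv2.INTER_CUBIC)
cv2.imwrite(f"pics/{n}.png",np.hstack([a,b]))
E
python3 st.py t1
```

```text
[0.55759436 0.10584051 0.19019678] 70.98755862008008 [-4.9 -0.   3. ] [0.12 1.53 0.19] 0.02361212506605561 -0.4704566040288461
```

View pics/t1.png

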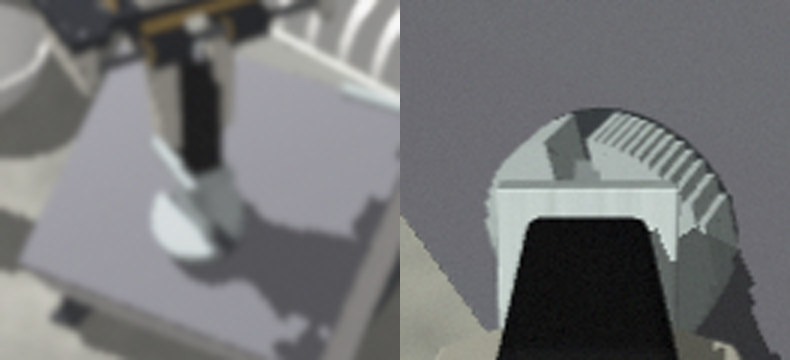

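Call:
carry_out(deltas=[[0, 0.05, 0.2, 0, 5], [0, 0, 0, 0, 5], [0, 0, 0, 0, 5], [0, 0, 0, 0, 5], [0, 0, 0, 0, 0]])

```text
clock: 16.2
position: [0.5591, 0.1058, 0.1897]
tool_rot: [0.903, 0.43, -0.003, -0.001]
wrist_force: [-5.0, 1.2, -0.3]
width: 0.0243
```

```bash
python3 st.py t2
```

```text
[0.55913132 0.10576758 0.18969867] 50.99342664147916 [-5.   1.2 -0.3] [0.2  1.49 0.17] 0.024265067250336256 -0.7434477368424132
```

View pics/t2.png

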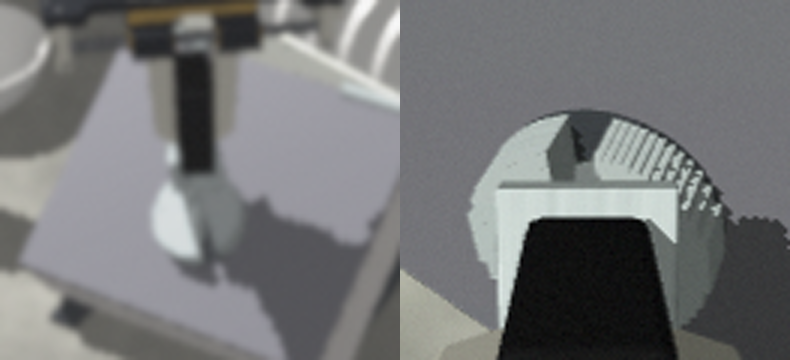

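Call:
carry_out(deltas=[[0, 0.1, 0.08, -0.05, 5], [0, 0, 0, -0.05, 5], [0, 0, 0, 0, 5], [0, 0, 0, 0, 5], [0, 0, 0, 0, 0]])

```text
clock: 16.92
position: [0.5614, 0.1063, 0.1909]
tool_rot: [0.963, 0.268, -0.003, -0.001]
wrist_force: [-3.9, 2.3, -2.0]
width: 0.0241
```

```bash
python3 st.py t3
```

```text
[0.56144344 0.10632375 0.19092978] 31.091194919213223 [-3.9  2.3 -2. ] [0.47 1.43 0.08] 0.024119541359981192 -1.0144985871309218
```

View pics/t3.png

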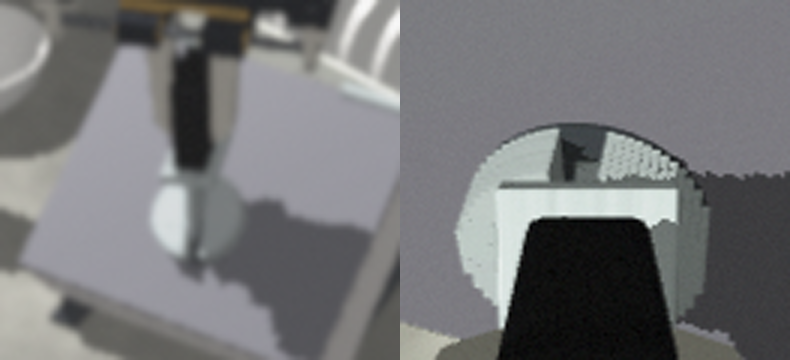

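Call:
carry_out(deltas=[[0, -0.05, 0, -0.05, 5], [0, 0, 0, -0.05, 5], [0, 0, 0, 0, 5], [0, 0, 0, 0, 5], [0, 0, 0, 0, 0]])

```text
clock: 17.65
position: [0.5633, 0.1065, 0.1927]
tool_rot: [0.995, 0.097, -0.0, -0.0]
wrist_force: [-4.0, 4.2, -1.7]
width: 0.0242
```

```bash
python3 st.py t4
```

```text
[0.56327788 0.10646439 0.19273694] 11.120906530692485 [-4.   4.2 -1.7] [1.31 0.99 0.08] 0.02416822611019501 -1.2839894501693985
```

View pics/t4.png

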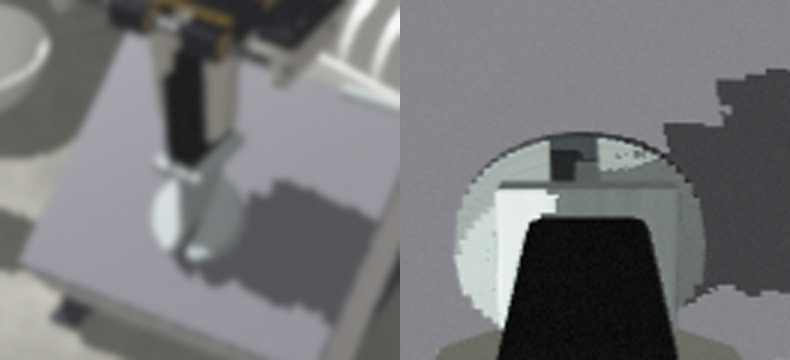

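Call:
carry_out(deltas=[[0, 0, 0, 0, 4], [0, 0, 0, 0, 4], [0, 0, 0, 0, 0], [0, 0, 0, 0, 0]])

```text
clock: 18.25
position: [0.5633, 0.109, 0.1928]
tool_rot: [1.0, 0.029, -0.0, -0.002]
wrist_force: [-2.3, 10.8, -1.6]
width: 0.0238
```

```bash
python3 st.py t5
```

```text
[0.5632858  0.10900633 0.1928431 ] 3.3017049945327215 [-2.3 10.8 -1.6] [3.54 1.05 0.24] 0.023753578158146788 -1.3897128536906405
```

View pics/t5.png

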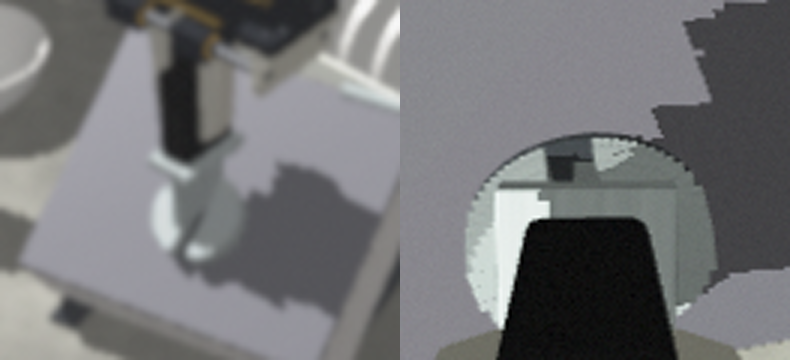

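Call:
carry_out(deltas=[[0, 0, 0, 0, -4], [0, 0, 0, -0.5, 0], [0, 0, 0, -1, 0], [0, 0, 0, -3, 0], [0, 0, 0, -4, 0], [0, -6, 0, 0, 0], [0, 0, 0, 0, 0]])

```text
clock: 19.23
position: [0.501, 0.0965, 0.2782]
tool_rot: [0.998, 0.062, -0.0, -0.0]
wrist_force: [1.5, 0.2, -1.5]
width: 0.0241
```

Run:
```python
from workcell import *
import cv2,numpy as np
s=get_state();print(s['position'],np.degrees(2*np.arctan2(s['tool_rot'][1],s['tool_rot'][0])),s['wrist_force'],s['joints'])
p=viewer.snapshot("wrist");np.savez("pics/wrist8.npz",K=p["camera_matrix"],E=p["extrinsics"]); cv2.imwrite("pics/wrist8.png",p["frame"])
p=viewer.snapshot("side");cv2.imwrite("pics/side8.png",cv2.resize(p["frame"][100:240,200:340],None,fx=4.2,fy=4.2,interpolation=cv2.INTER_CUBIC))
```

```text
[0.50103707 0.09654451 0.27824146] 7.052249994772507 [ 1.45534973  0.21843047 -1.53780609] [-0.78201948  0.30881507  0.63368532  2.03992589 -0.23986955  0.86522876
 -1.46155484]
```

View pics/wrist8.png

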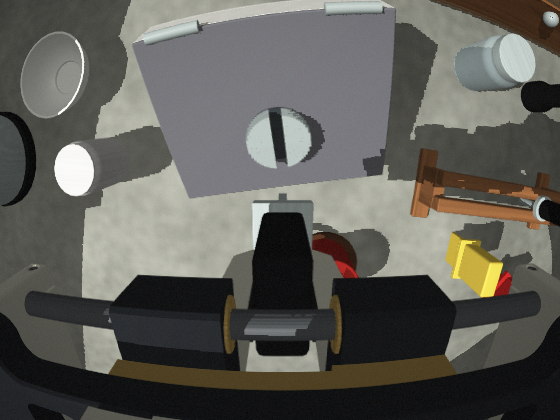

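View pics/side8.png

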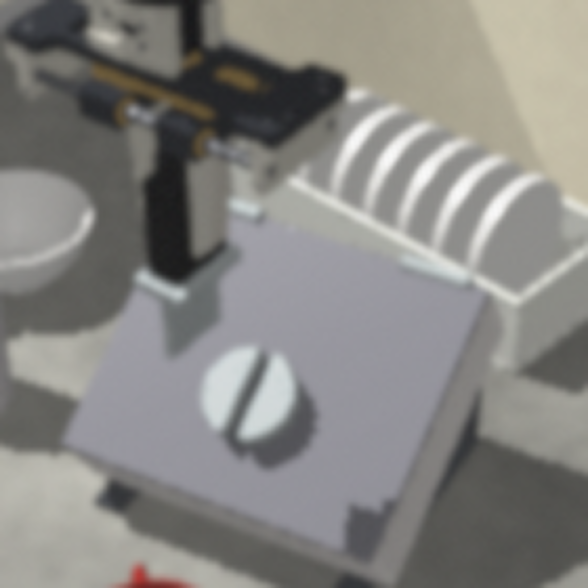

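Run:
```python
import cv2
w=cv2.imread("pics/wrist8.png")
cv2.imwrite("pics/w8a.png",cv2.resize(w[95:180,235:335],None,fx=7,fy=7,interpolation=cv2.INTER_CUBIC))
```

```text
(no output)
```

View pics/w8a.png

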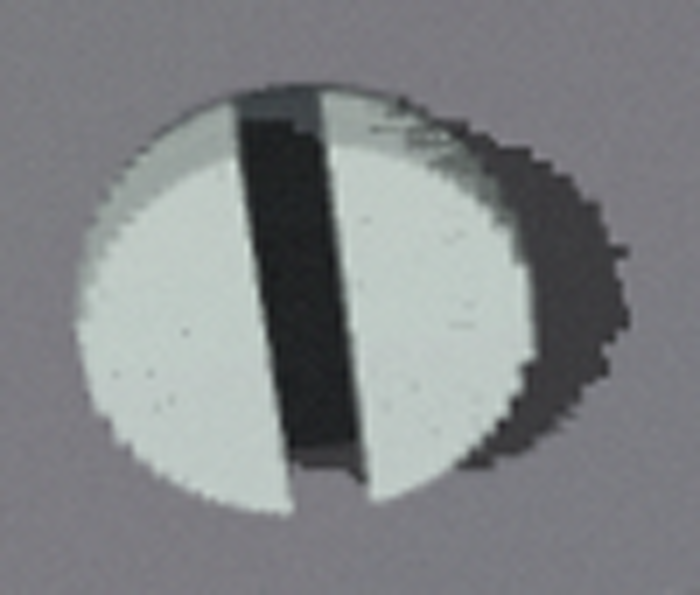

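Run:
```python
from h import *
d=np.load("pics/wrist8.npz"); Kw,Ew=d['K'],d['E']
B=[.6236,.1230,.2488]
def sl(al,u,v,h=.024):
    y=u*np.cos(al)-v*np.sin(al); up=u*np.sin(al)+v*np.cos(al)
    return coverpt(.125-up,y,h,0)
obs=[((238,158),(1,1)),((327,148),(1,-1)),((292,512),(-1,1)),((372,500),(-1,-1))]
# cam->90: +u upslope, +v -> -y?; v axis at al=pi/2: y=-v so v>0 is -y=right
def f(p):
    o=[]
    for (x,y),(a,b) in obs:
        o+=list(proj('wrist',W([B[0]+p[1],B[1]+p[2],B[2]],sl(p[0],a*.0314,-b*.006)),Kw,Ew)-np.array([235+x/7,95+y/7]))
    return np.array(o)
r=least_squares(f,[1.5,0,0]); print(r.x,r.fun.round(1))
```

```text
[ 1.57024000e+00 -4.39610261e-04  4.58517160e-04] [-0.1 -0.3 -0.  -0.5  0.1  0.3 -0.   0.6]
```

Call:
carry_out(deltas=[[0, 0, 0, -1, -9.4], [0, 0, 0, 0, -9.4], [0, 0, 0, 0, -9.4], [0, 0, 0, 0, -9.4], [0, 0, 0, 0, -9.4], [0, 0, 0, 0, -9.4], [0, 0, 0, 0, -9.4], [0, 0, 0, 0, -9.4], [0, 0, 0, 0, -9.15], [0, -4.4, 0.42, 0, 0], [0, -4.4, 0.42, 0, 0], [0, -4.4, 0.42, 0, 0], [0, -4.4, 0.42, 0, 0], [0, -4.4, 0.42, 0, 0], [0, -4.4, 0.42, 0, 0], [0, 0, 0, 4, 0], [0, 0, 0, 3, 0], [0, 0, 0, 0, 0], [0, 0, 0, 0, 0]])

```text
clock: 21.7
position: [0.5367, -0.1659, 0.2187]
tool_rot: [0.699, 0.715, 0.0, 0.001]
wrist_force: [-0.5, -0.5, -0.2]
width: 0.0237
```

Run:
```python
from workcell import *
import cv2,numpy as np
s=get_state();print(s['clock'],s['position'],np.degrees(2*np.arctan2(s['tool_rot'][1],s['tool_rot'][0])),s['wrist_force'],s['joints'][6])
p=viewer.snapshot("wrist");np.savez("pics/wrist9.npz",K=p["camera_matrix"],E=p["extrinsics"]); cv2.imwrite("pics/wrist9.png",p["frame"])
p2=viewer.snapshot("side")
a=cv2.resize(p2["frame"][180:320,270:400],(400,430),interpolation=cv2.INTER_CUBIC);b=cv2.resize(p["frame"][130:260,220:340],(397,430),interpolation=cv2.INTER_CUBIC)
cv2.imwrite("pics/s9.png",np.hstack([a,b]))
```

```text
21.7 [ 0.53667426 -0.16585609  0.21868292] 91.35280442249002 [-0.47488954 -0.46847857 -0.19784124] 0.4317940416978408
```

View pics/s9.png

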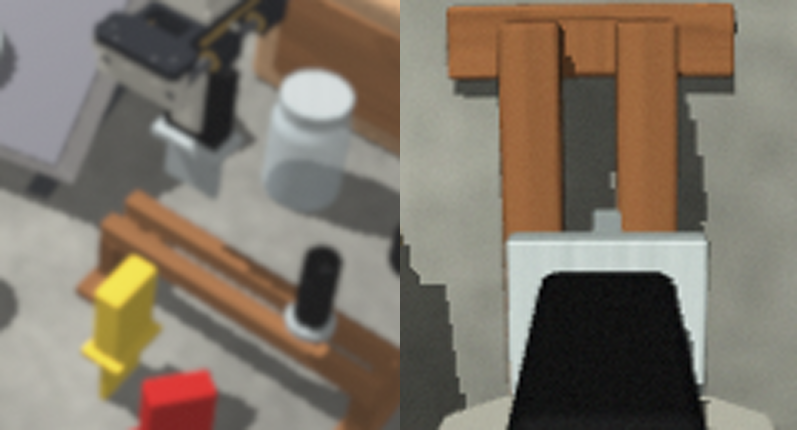

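Call:
carry_out(deltas=[[0, -0.08, -0.42, 0, 0], [0, 0, 0, 3, 0], [0, 0, 0, 3, 0], [0, 0, 0, 0, 0], [0, 0, 0, 0, 0]])

```text
clock: 22.42
position: [0.5318, -0.1663, 0.1591]
tool_rot: [0.699, 0.715, 0.0, 0.001]
wrist_force: [-0.1, -0.2, -0.7]
width: 0.024
```

Run:
```python
from workcell import *
import cv2,numpy as np
s=get_state();print(s['clock'],s['position'],np.degrees(2*np.arctan2(s['tool_rot'][1],s['tool_rot'][0])),s['wrist_force'],s['joints'][6])
p=viewer.snapshot("wrist")
p2=viewer.snapshot("side")
a=cv2.resize(p2["frame"][180:320,270:400],(400,430),interpolation=cv2.INTER_CUBIC);b=cv2.resize(p["frame"][130:260,220:340],(397,430),interpolation=cv2.INTER_CUBIC)
cv2.imwrite("pics/s10.png",np.hstack([a,b]))
```

```text
22.425 [ 0.53180452 -0.16631562  0.15907348] 91.3454964178574 [-0.1478038  -0.17867744 -0.67948798] 0.475569038283874
```

View pics/s10.png

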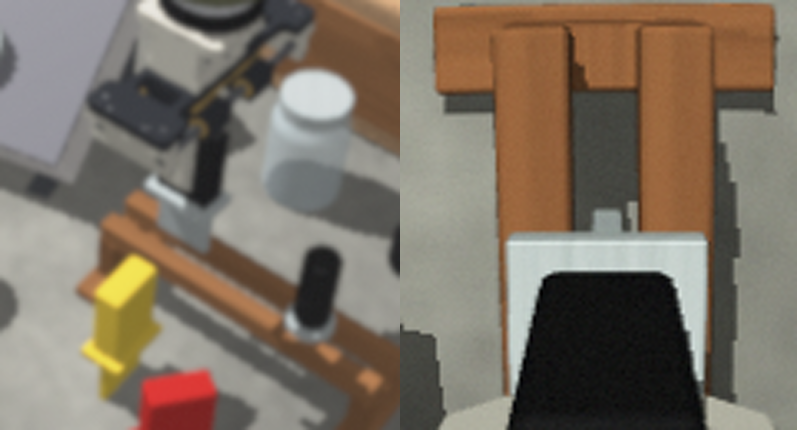

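Call:
carry_out(deltas=[[0, 0, 0, 2, 0], [0, 0, 0, 2, 0], [0, 0, 0, 1.2, 0], [0, 0, 0, 0.4, 0], [0, 0, 0, 0.2, 0], [0, 0, 0, 0, 0]])

```text
clock: 23.28
position: [0.5315, -0.1661, 0.1012]
tool_rot: [0.699, 0.715, 0.0, 0.0]
wrist_force: [-3.1, 0.6, 5.9]
width: 0.0237
```

Call:
carry_out(deltas=[[0, 0, 0, 0.1, 0], [0.2, 0, 0, 0, 0], [0.42, 0, 0, 0, 0], [0.42, 0, 0, 0, 0], [0.42, 0, 0, 0, 0], [0.42, 0, 0, -1, 0], [0.42, 0, 0, -3, 0], [0.42, 0, 0, -5, 0], [0.42, 0, 0, -5, 0], [0.42, 0, 0, -4, 0], [0.42, -4, 0, 0, 0], [0.42, -4, 0, 0, 0], [0.42, 0, 0, 0, 0]])

```text
clock: 24.9
position: [0.5325, -0.2493, 0.2797]
tool_rot: [0.7, 0.714, -0.0, 0.001]
wrist_force: [-1.1, 0.6, -0.0]
width: 0.039
```

Run:
```python
from workcell import *
import cv2,numpy as np
s=get_state();print(s['clock'],s['position'],s['wrist_force'],s['width'])
p=viewer.snapshot("wrist");np.savez("pics/wrist11.npz",K=p["camera_matrix"],E=p["extrinsics"]);cv2.imwrite("pics/wrist11.png",p["frame"])
p2=viewer.snapshot("side");cv2.imwrite("pics/side11.png",p2["frame"])
p3=viewer.snapshot("scene")
f=lambda im:cv2.resize(im,(390,420),interpolation=cv2.INTER_CUBIC)
cv2.imwrite("pics/s11.png",np.hstack([f(p2["frame"][140:350,190:400]),f(p["frame"][60:320,180:380])]))
cv2.imwrite("pics/s11b.png",cv2.resize(p3["frame"][130:310,130:400],None,fx=2.9,fy=2.9,interpolation=cv2.INTER_CUBIC))
```

```text
24.9 [ 0.53246915 -0.24928162  0.27972907] [-1.14539502  0.61583368 -0.04290483] 0.039011931273525424
```

View pics/s11.png

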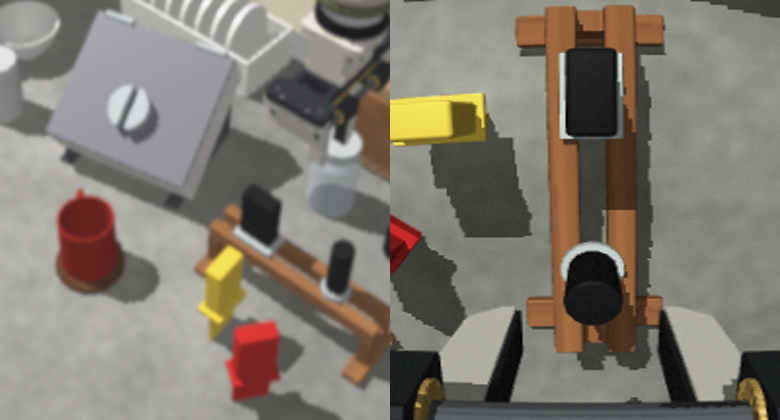

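View pics/s11b.png

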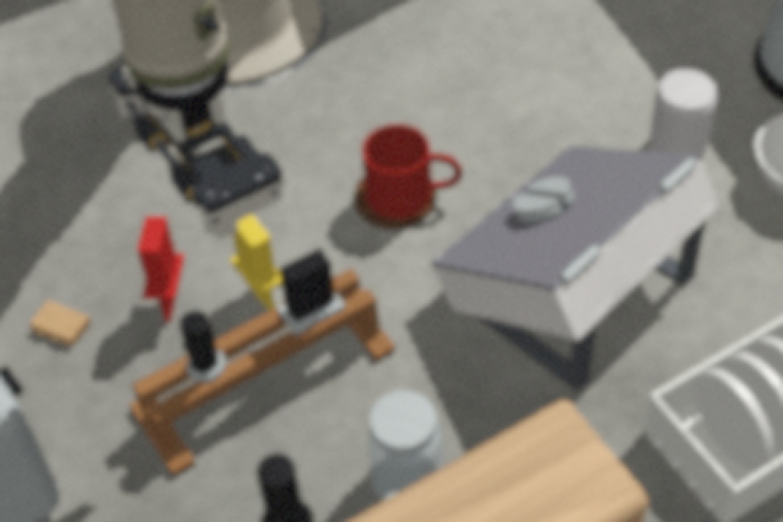

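Run:
```python
from workcell import *
print(arm.close_job())
```

```text
the job is handed in; nothing more can be done
None
```

The job is handed in at about 25 s of the 72 s allowed. By my checks every step was met, though the hand-in reports no verdict.

- **Cover:** I pressed it shut with the closed fingers. They read about 24 N against the stop, at the height a shut cover should give, and the last pictures still show it shut.
- **Lock:** I put the flat black key's blade in the slot and turned it clockwise. The side force then rose from about 4 N to 11 N, which I took as the stop. Fitting the slot in a wrist picture afterwards gave a cam angle of 1.570 rad (stop 1.571). By my calibration the blade tip was about 13 mm from the slot floor at the end of the turn, against a limit of 16 mm. That distance is worked out from the tool pose, not measured directly.
- **Key:** I lowered it into the gap at its old spot until it touched, with about 6 N, then let go. The last pictures show it upright, with its collar on both battens. I judged this final pose by eye and did not measure it again.
- **Other things:** The pin key still hangs, and the bystanders and the red and yellow look-alikes look unmoved in the pictures. The gripper was about 28 cm up and touching nothing.

No check failed. The one disagreement was just before inserting the key. The wrist picture put the blade about 1 mm off the planned spot across the slot, so I shifted it 0.8 mm, and it went in without contact.

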